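# Wipe cured resin chips off a sprung plate with a scraper block

## Robot

A 6-joint arm with a two-finger parallel gripper is mounted at the origin on the work surface. World frame = base frame: x ahead of the robot, y to its left, z up, the work surface at z = 0. Lengths are in mm, angles in rad, forces in N, time in s.
With the tool pointing down it reaches from about 250 to 850 mm from the base axis. Payload 12.5 kg.
Tool frame: the origin (TCP) lies where the fingers leave the gripper's body, on its centre line; the fingertips stand 84 mm ahead of it and the grasp point (between the pads) lies tcp_to_grasp ahead of it (tcp_to_grasp is the distance from the TCP to the grasp point, in mm); z points along the fingers, y is the line along which they close (so a half turn about z gives the same grasp; the last joint's range is limited). The gripper opens to 93 mm and grips with 3 to 60 N. Pads are 15 mm wide; open, the fingers measure 128 mm over their backs; the gripper's body (75 mm by 188 mm) begins 65 mm behind the grasp point.
Start: joints at [-1.252, 0.351, 1.652, -0, 1.139, -0.085], TCP at [216.121, -505.744, 302.733] pointing down, gripper open.
Joint ranges: [-2.75, 2.75], [-0.79, 2.1], [0.01, 2.65], [-1.57, 4.71], [0.07, 3.14], [-2.87, 2.87]. Speed limits (rad/s): [2.22, 2.22, 2.79, 3.14, 3.14, 3.14].

## Interface

Orientations are given as a unit quaternion [w, x, y, z].
In Python, from workcell import get_obs, get_image, camera_info, close_job, tcp_to_grasp gives the robot as it stands.
- The arm moves only by the shell command python3 -m handwheel 'ROWS' [FORCE]. ROWS is JSON, a list of rows, each a list of 5 numbers: the shift along the tool's x, y, z as a fraction of full scale, then the turn about the tool's z as a fraction of full scale, then the gripper's target within -1 to 1 (fully open at 1, half-way at 0, shut at -1). A call has 1 to 5 rows; each row is the pose to reach, as a shift and turn from the pose commanded when the call began, along the tool's axes at that moment; what a row does not reach only later rows make up. Full scale, the value 1, is 0.4 m for a shift and 90 degrees for a turn. A row lasts 1/12 s, in which the tool goes at most 41.7 mm and 7.16 degrees, less where a joint would pass 70% of its speed; a pose out of reach is approached as far as the arm can. A call with a number of a shift or a turn outside -1 to 1 is refused whole. A call with a gripper value outside its range is refused whole. The fingers move at their own pace and stop on an object; FORCE is the grip in N (left out, the last holds). Time passes only in rows, so rows that repeat a pose let the fingers close. It gives the time, the measured TCP pose, the force, the opening and the grip force at its end, in the units of the state.
- get_obs(): the state, without advancing time (a new reading comes with each control period).
- get_image(name): name is "side" or "top"; returns the picture (480x640x3 uint8, red, green, blue); there is no depth.
- camera_info(name): a dict with "K" (3x3 intrinsics, pixels), "origin" and "attitude" of the camera in the world. Camera axes: x right, y down, z forward; pixel columns grow to the right and rows downward; lengths in mm; the calibration is good to about 2 mm. A picture is of the moment at which its call begins. camera_info takes no time and is no camera call.
- close_job(): hands the job in; it is judged then, once.
The state is a dict: "time": time; "joint_positions": joint angles; "dq": joint speeds; "joint_torque": joint torques, N m; "position": TCP position; "eef_rot": TCP orientation; "wrist_force": force on the tool from outside, world axes, zero at the start; "moment": the same for the moment, N m; "width": finger opening in mm; "finger_force": force on a finger pad.
Only numpy, scipy, OpenCV 4.12 (cv2) and the standard library are available. Lean on these libraries where they do the work, as an engineer would, in place of code of your own. Each camera call takes 0.05 s, during which the arm holds its last target. There are 200 camera calls.

## Task

Take the scraper block from its green pad and set it down on the back end of the white plate, behind all four chips; then, keeping it lightly but firmly pressed on the springy plate, wipe the chips along the plate and over its front edge so that all of them end in the grey catch tray. Never press the plate hard enough to crack it and never touch the chips with the gripper. Then stand the scraper upright on its green pad again, let go, and leave everything else on the bench as it is.

Things in the scene. Friction and masses are not known exactly. Their poses are not given: they have to be found in the camera images.
- stand: fixed scraping stand; position and turn vary. Origin on the bench, x across, y along the wipe (to the catch tray), z up. The white plate lies between y = -130 and +100 mm. Beyond its +y edge: grey open catch tray, 160 x 160 mm outside, 5 mm walls, 45 mm high, spanning y = 102 to 262 mm. Two yellow cheeks at x = +-88, y = 96 mm, 70 mm high.
- plate: white scraping plate 160 mm wide (x), 230 mm long (y), 8 mm thick; red side rails 8 mm high leave 150 mm between them. Origin mid-width on its top face at its front, tray-side edge, which is the hinge line, 75 mm above the bench; it runs from there to y = -230 mm (back end). Level within about 1 degree at rest. It cracks if pressed with more than 20 N.
- plate_back (a point): middle of the plate's back edge, top face. This end rests on springs with some 25 mm of give, so the plate tips about its hinge: 0.6 N per mm at this edge, 2.4 half way along, ever stiffer with the inverse square of the distance to the hinge. A level wipe would overload it: feel the force. A good wipe presses with 4 to 12 N all along.
- tray_floor (a point): middle of the catch tray's inner floor, 5 mm above the bench
- scraper: loose scraper block of about 0.28 kg standing upright on the green pad. Blue foot 130 mm long (x) by 24 mm thick (y), 34 mm high, flat below; above it a wooden grip 100 mm long (x), 22 mm thick (y), from 33 to 85 mm above the underside. Origin at the centre of its underside, z up. It is taken from above across the 22 mm thickness.
- scraper_foot (a point): centre of the scraper's underside
- pad: fixed flat green rest pad 160 x 70 mm, 4 mm thick, the scraper's place, long side along x. Origin at the centre of its underside on the bench, z up. It may lie on either side of the stand (it trades places with the charger).
- chip1: loose flat black chip of cured resin, about 44 x 32 x 7 mm, 14 g, lying on the plate. Origin at the centre of its underside.
- chip2: loose flat black chip of cured resin, about 50 x 28 x 6 mm, 14 g, lying on the plate. Origin at the centre of its underside.
- chip3: loose flat black chip of cured resin, about 38 x 34 x 7 mm, 14 g, lying on the plate. Origin at the centre of its underside.
- chip4: loose flat black chip of cured resin, about 42 x 30 x 6 mm, 14 g, lying on the plate. Origin at the centre of its underside.
- charger: bystander: red battery charger with a black battery, 130 x 120 mm, 95 mm high; it lies on the side of the stand where the pad is not. Leave it alone.
- screwdriver_a: bystander: screwdriver with orange handle, 200 mm, lying. Leave it alone.
- screwdriver_b: bystander: screwdriver with yellow handle, 180 mm, lying. Leave it alone.
- bottle: bystander: white bottle with yellow label and red cap, 160 mm high. Leave it alone.
- cap: bystander: black nozzle cap, 42 mm across, 68 mm high. Leave it alone.

How it is judged (in metres and radians):
On the way, in this order (a step that is already met when the one before it is completed fails the run):
1. the scraper is pressed (over 2 N) on the back end of the plate (the middle of its foot over 80 mm behind the stand's origin), behind all chips (contact force between scraper and plate above 2 N and x of scraper_foot in the frame of stand between -0.03 and 0.03 m and y of scraper_foot in the frame of stand below -0.08 m and y of each of chip1, chip2, chip3, chip4 in the frame of stand above -0.08 m), for 0.1 s.
2. the scraper is pressed (over 2 N) on the middle of the plate (contact force between scraper and plate above 2 N and x of scraper_foot in the frame of stand between -0.03 and 0.03 m and y of scraper_foot in the frame of stand between -0.035 and 0.01 m), for 0.05 s.
3. the scraper is pressed (over 2 N) on the front part of the plate (contact force between scraper and plate above 2 N and x of scraper_foot in the frame of stand between -0.03 and 0.03 m and y of scraper_foot in the frame of stand between 0.025 and 0.105 m), for 0.05 s.
4. all four chips are in the catch tray (x of chip1 in the frame of stand between -0.078 and 0.078 m and y of chip1 in the frame of stand between 0.104 and 0.26 m and z of each of chip1, chip2, chip3, chip4 in the frame of stand below 0.045 m and x of chip2 in the frame of stand between -0.078 and 0.078 m and y of chip2 in the frame of stand between 0.104 and 0.26 m and x of chip3 in the frame of stand between -0.078 and 0.078 m and y of chip3 in the frame of stand between 0.104 and 0.26 m and x of chip4 in the frame of stand between -0.078 and 0.078 m and y of chip4 in the frame of stand between 0.104 and 0.26 m), for 0.2 s.
At the end, for the whole second after the job is handed in: All four chips lie at rest inside the catch tray; the scraper stands upright (within 0.1 rad) and still on its green pad, the centre of its foot within 40 mm of the pad's centre and within 30 mm of it across the pad; it is released (all of step 4 and linear speed of each of chip1, chip2, chip3, chip4 below 0.03 m/s and horizontal distance between scraper_foot and pad below 0.04 m and z of scraper_foot in the frame of pad between 0.002 and 0.008 m and y of scraper_foot in the frame of pad between -0.03 and 0.03 m and angle between scraper's own z axis and vertical below 0.1 rad and linear speed of scraper below 0.02 m/s); the robot touches nothing.
It fails at once if the plate is pressed with more than 20 N by the scraper or anything of the robot (contact force between any of scraper, the arm, the fingers and plate above 20 N).
It fails at once if the gripper or arm touches a chip (contact force between any of the fingers, the arm and chip1 above 0.3 N or contact force between any of the fingers, the arm and chip2 above 0.3 N or contact force between any of the fingers, the arm and chip3 above 0.3 N or contact force between any of the fingers, the arm and chip4 above 0.3 N).
It fails at once if a bystander is moved by more than 20 mm (distance of any of charger, screwdriver_a, screwdriver_b, bottle, cap from where it was at the start of the episode above 0.02 m).
It also fails if it takes over 72 s, if anything falls off the work surface, if the arm or the gripper's body presses on something with over 40 N, if the wrist force passes 120 N, or if a joint passes its speed limit or range.

## Working session

There is one attempt and no reset: what is moved stays moved. The work goes in short steps, Python scripts to look and compute and a shell command to move; the robot and the scene stay as the last step left them, time stands still between calls to the robot, and variables do not carry over. Pictures are saved under pics/ and viewed, at most 10 in all, crops included, and the job is handed in when it is done.

```bash
mkdir -p pics; ls; python3 - <<'E'
from workcell import *
import cv2,numpy as np
print(get_obs(),tcp_to_grasp)
for n in("side","top"):
    print(n,camera_info(n)); im=get_image(n); cv2.imwrite(f"pics/{n}0.png",im[:,:,::-1])
E
```

```text
pics
{'time': 0.0, 'joint_positions': array([-1.25161136e+00,  3.51249325e-01,  1.65239287e+00,  1.41310201e-05,
        1.13909482e+00, -8.46024078e-02]), 'dq': array([ 3.92601294e-04,  4.93268418e-04, -6.59765922e-04, -4.44269150e-05,
       -1.14321263e-03,  2.73433648e-04]), 'joint_torque': array([ 2.36811984e-04, -4.97317171e+01, -2.85253626e+01,  6.99186581e-02,
        2.55395751e-02, -1.22784036e-04]), 'position': array([ 216.04840895, -505.53627507,  302.20606943]), 'eef_rot': array([-5.69000617e-04,  9.79689036e-01,  2.00521980e-01, -6.05865733e-05]), 'wrist_force': array([0.07694257, 0.83486444, 0.30471447]), 'moment': array([0.01767733, 0.02973275, 0.02156473]), 'finger_force': 0.0, 'width': 93.18315878576618} 65.3
side {'K': array([[500.60356128,   0.        , 323.2048228 ],
       [  0.        , 500.60356128, 237.34738959],
       [  0.        ,   0.        ,   1.        ]]), 'origin': array([272.05584163, 827.05254082, 810.45112145]), 'attitude': array([ 0.09011747, -0.16795273,  0.88841998, -0.41758911])}
top {'K': array([[573.26235665,   0.        , 324.29841336],
       [  0.        , 573.26235665, 236.25264768],
       [  0.        ,   0.        ,   1.        ]]), 'origin': array([ 510.46023543,  -16.26869535, 1375.60373187]), 'attitude': array([ 0.02992842, -0.69891802,  0.71409582, -0.02617342])}
```

View pics/top0.png

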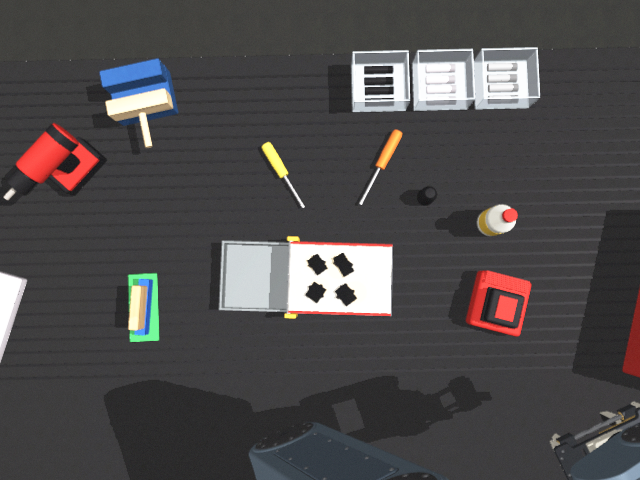

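View pics/side0.png

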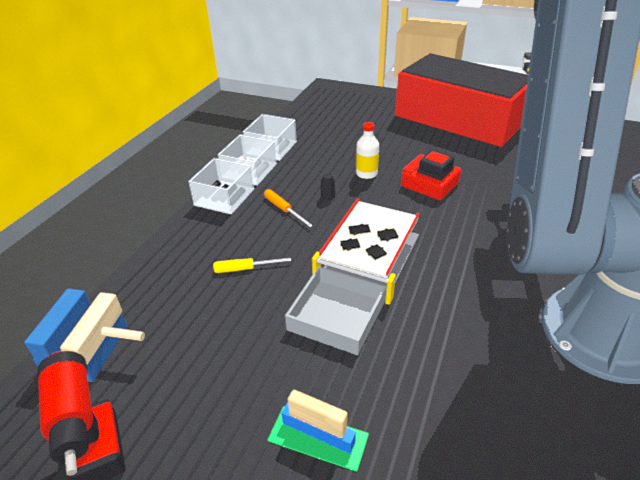

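The top view shows the scraper on its pad at about (140,307). The stand has its tray on the left at (255,276), the plate spans cols 290–392, and the chips are around (330,278). The side view agrees. Next I measure from these pictures.

```bash
cat > h.py <<'E'
import cv2,numpy as np
from workcell import *
from scipy.spatial.transform import Rotation as R
def ray(n,px,z):
    c=camera_info(n); q=c["attitude"]; r=R.from_quat([q[1],q[2],q[3],q[0]])
    p=np.atleast_2d(np.array(px,float)); d=np.c_[p,np.ones(len(p))]@np.linalg.inv(c["K"]).T
    d=r.apply(d); o=c["origin"]; return o+d*((z-o[2])/d[:,2])[:,None]
def mask(im,lo,hi):
    h=cv2.cvtColor(im,cv2.COLOR_RGB2HSV); return cv2.inRange(h,lo,hi)
def blobs(m,amin,roi):
    k=np.zeros_like(m); x0,y0,x1,y1=roi; k[y0:y1,x0:x1]=m[y0:y1,x0:x1]
    return [c for c in cv2.findContours(k,0,2)[0] if cv2.contourArea(c)>amin]
def rect(n,c,z):
    p=ray(n,c.reshape(-1,2),z)[:,:2].astype(np.float32); (x,y),s,a=cv2.minAreaRect(p); return np.round([x,y,*s,a],1)
def tool():
    o=get_obs(); q=o["eef_rot"]; M=R.from_quat([q[1],q[2],q[3],q[0]]).as_matrix(); return o,M
def go(x,y,z,yaw=None):
    "shift fractions to bring TCP to x,y,z and tool x to world yaw (deg)"
    o,M=tool(); d=M.T@(np.array([x,y,z])-o["position"]); a=np.degrees(np.arctan2(M[1,0],M[0,0]))
    t=0 if yaw is None else -(yaw-a)
    print("fr",np.round(d/400,4),"turn",round(t/90,4),"dist",np.round(d,1),"yawnow",round(a,2),"tilt",np.round(M[:2,2],4))
E
python3 - <<'E'
from h import *
im=cv2.imread("pics/top0.png")[:,:,::-1].copy()
for nm,lo,hi,z,roi in [("pad",(45,100,80),(80,255,255),4,(100,240,200,370)),("foot",(100,100,60),(125,255,255),34,(100,240,200,370)),("grip",(8,40,120),(28,160,255),85,(100,240,200,370)),
  ("plate",(0,0,200),(180,40,255),75,(280,230,400,330)),("chip",(0,0,0),(180,255,60),82,(296,250,385,310)),("tray",(0,0,100),(180,60,195),45,(210,230,292,325)),
  ("cheek",(20,120,120),(35,255,255),70,(280,230,305,325)),("red",(0,150,100),(8,255,255),83,(285,230,400,330)),("charger",(0,150,80),(8,255,255),60,(450,260,540,340))]:
    for c in blobs(mask(im,lo,hi),8,roi): print(nm,cv2.boundingRect(c),rect("top",c,z))
E
```

```text
pad (128, 273, 32, 69) [460.5 424.9 161.8  71.8   2. ]
foot (135, 279, 18, 56) [462.2 414.3  30.9 128.5  85.8]
grip (128, 285, 19, 45) [462.7 412.2  35.1  99.2  84.4]
plate (287, 244, 105, 70) [515.8 -42.3 232.9 154.3  87.1]
chip (336, 284, 20, 21) [481.8 -55.9  41.2  33.3  43.8]
chip (306, 282, 19, 20) [490.2  12.1  36.8  37.   53.4]
chip (308, 255, 19, 19) [551.    7.3  41.5  28.7  43.8]
chip (334, 253, 19, 23) [549.6 -51.4  47.4  28.2  37.3]
tray (219, 240, 71, 73) [529.  154.4 159.1 164.2  87.1]
cheek (284, 313, 14, 6) [435.4  70.1  29.5  11.   84.1]
cheek (287, 236, 13, 5) [611.9  61.2  27.5   9.2  88.8]
red (289, 311, 102, 5) [440.2 -40.7 226.1   4.7  87.3]
red (291, 242, 101, 4) [596.6 -47.8 226.    4.6  87.1]
charger (466, 270, 66, 67) [ 455.8 -403.4  127.1  130.3   74.2]
```

```bash
python3 - <<'E'
from h import *
im=cv2.imread("pics/top0.png")[:,:,::-1].copy()
m=mask(im,(8,40,120),(28,160,255))
b=mask(im,(100,100,60),(125,255,255))
pts=[(np.nonzero(m[r,100:200])[0][0]+100-.5,r) for r in range(289,327)]
p=ray("top",pts,85)[:,:2].astype(np.float32); v=cv2.fitLine(p,2,0,.01,.01).ravel(); print("grip far edge",v, np.degrees(np.arctan(v[1]/v[0])), p[:,0].min(),p[:,0].max())
pts=[(np.nonzero(b[r,100:200])[0][-1]+100+.5,r) for r in range(284,330)]
for z in (4,34):
    p=ray("top",pts,z)[:,:2].astype(np.float32); v=cv2.fitLine(p,2,0,.01,.01).ravel(); print("foot near edge",z,v,np.degrees(np.arctan(v[1]/v[0])))
go(461,419,250,-4)
E
```

```text
grip far edge [ 9.9404299e-01 -1.0898851e-01  4.6255713e+02  4.2952985e+02] -6.2570105 421.51736 503.72406
foot near edge 4 [ 9.972619e-01 -7.395083e-02  4.608993e+02  4.081102e+02] -4.2409415
foot near edge 34 [ 9.9726188e-01 -7.3950864e-02  4.6198328e+02  3.9882809e+02] -4.2409434
fr [ 1.4712 -1.8848  0.1327] turn 0.3015 dist [ 588.5 -753.9   53.1] yawnow 23.14 tilt [-0.0003  0.001 ]
```

```bash
R='x'; for i in 1; do :; done
python3 -m handwheel '[[0.06,-0.08,0,0,1],[0.12,-0.15,0,0,1],[0.18,-0.22,0,0,1],[0.24,-0.3,0,0,1],[0.29,-0.37,0,0,1]]' 
python3 -m handwheel '[[0.06,-0.08,0,0,1],[0.12,-0.15,0,0,1],[0.18,-0.22,0,0,1],[0.24,-0.3,0,0,1],[0.29,-0.37,0,0,1]]'
python3 -m handwheel '[[0.06,-0.08,0,0,1],[0.12,-0.15,0,0,1],[0.18,-0.22,0,0,1],[0.24,-0.3,0,0,1],[0.29,-0.37,0,0,1]]'
python3 -m handwheel '[[0.06,-0.08,0,0,1],[0.12,-0.15,0,0,1],[0.18,-0.22,0,0,1],[0.24,-0.3,0,0,1],[0.29,-0.37,0,0,1]]'
python3 -m handwheel '[[0,0,0,0.08,1],[0,0,0,0.16,1],[0,0,0,0.23,1],[0,0,0,0.31,1],[0,0,0,0.31,1]]'
python3 -c "
from h import *
go(461.5,419.3,250,-5)"
```

```text
time: 0.52
position: [264.7, -321.9, 302.4]
eef_rot: [-0.0, 0.98, 0.2, -0.0]
wrist_force: [0.8, -1.3, 0.5]
width: 92.7
finger_force: 0.0
time: 0.93
position: [313.0, -140.3, 302.7]
eef_rot: [-0.0, 0.98, 0.2, 0.0]
wrist_force: [1.6, 0.4, -0.7]
width: 93.0
finger_force: 0.0
time: 1.35
position: [361.7, 41.5, 302.8]
eef_rot: [-0.0, 0.98, 0.201, 0.0]
wrist_force: [0.8, -0.6, 0.4]
width: 93.1
finger_force: 0.0
time: 1.77
position: [410.3, 223.4, 302.5]
eef_rot: [-0.0, 0.98, 0.201, -0.0]
wrist_force: [0.6, -1.5, 0.5]
width: 93.0
finger_force: 0.0
time: 2.18
position: [410.0, 221.0, 302.5]
eef_rot: [0.0, 0.999, -0.044, -0.0]
wrist_force: [0.1, -1.0, -0.7]
width: 93.3
finger_force: 0.0
fr [ 0.0843 -0.5052  0.131 ] turn -0.0009 dist [  33.7 -202.1   52.4] yawnow -5.09 tilt [-0.0006 -0.0002]
```

```bash
python3 -m handwheel '[[0.016,-0.1,0,0,1],[0.032,-0.2,0,0,1],[0.048,-0.3,0,0,1],[0.064,-0.4,0,0,1],[0.08,-0.48,0,0,1]]' >/dev/null
python3 -m handwheel '[[0.004,-0.025,0.05,0,0.4],[0.004,-0.025,0.13,0,0.2],[0.004,-0.025,0.2,0,0],[0.004,-0.025,0.2,0,0],[0.004,-0.025,0.2,0,0]]'
python3 - <<'E'
from h import *
go(461.5,419.3,129.3,-5)
cv2.imwrite("pics/s1.png",cv2.resize(get_image("side")[330:480,200:420,::-1],None,fx=3,fy=3))
E
```

```text
time: 3.02
position: [460.2, 419.2, 222.1]
eef_rot: [0.001, 0.999, -0.04, -0.001]
wrist_force: [0.5, -0.8, 0.4]
width: 64.4
finger_force: 0.0
fr [ 0.0036 -0.001   0.232 ] turn 0.0043 dist [ 1.4 -0.4 92.8] yawnow -4.61 tilt [-0.0021 -0.0016]
```

View pics/s1.png

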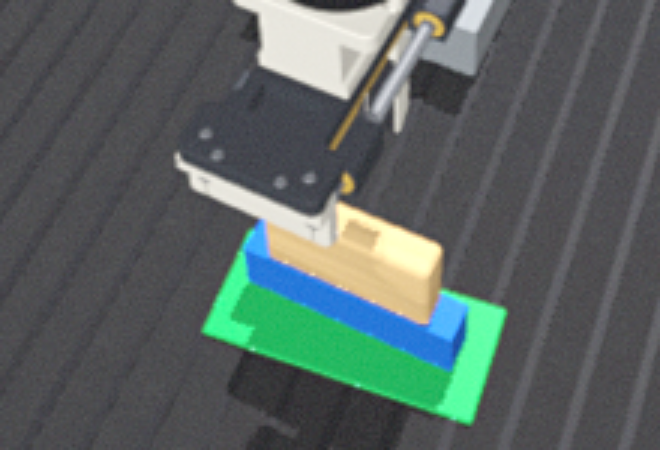

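```bash
python3 -m handwheel '[[0.002,0,0.06,0.004,0],[0.003,0,0.12,0.004,0],[0.003,0,0.18,0.004,0],[0.003,0,0.22,0.004,0],[0.003,0,0.232,0.004,0]]'
python3 -m handwheel '[[0,0,0,0,-0.5],[0,0,0,0,-0.7],[0,0,0,0,-1],[0,0,0,0,-1],[0,0,0,0,-1]]' 40
python3 -m handwheel '[[0,0,0,0,-1],[0,0,0,0,-1],[0,0,0,0,-1],[0,0,0,0,-1],[0,0,0,0,-1]]'
python3 - <<'E'
from h import *
go(461.5,419.3,129.3,-5); print(get_obs()["wrist_force"])
cv2.imwrite("pics/s2.png",cv2.resize(get_image("side")[330:480,200:420,::-1],None,fx=3,fy=3))
E
```

```text
time: 3.48
position: [461.8, 419.2, 129.7]
eef_rot: [0.0, 0.999, -0.044, -0.0]
wrist_force: [-0.3, -0.9, -0.5]
width: 46.6
finger_force: 0.0
time: 3.9
position: [462.1, 419.7, 131.4]
eef_rot: [-0.001, 0.999, -0.045, 0.001]
wrist_force: [-0.7, -0.7, 7.6]
width: 22.0
finger_force: 40.0
time: 4.32
position: [462.1, 419.7, 131.4]
eef_rot: [-0.001, 0.999, -0.045, 0.001]
wrist_force: [-0.8, -0.9, 7.4]
width: 21.9
finger_force: 40.0
fr [-0.0015  0.0011  0.0052] turn -0.0012 dist [-0.6  0.4  2.1] yawnow -5.11 tilt [0.0016 0.0011]
[-0.82217451 -0.93924722  7.35449897]
```

View pics/s2.png

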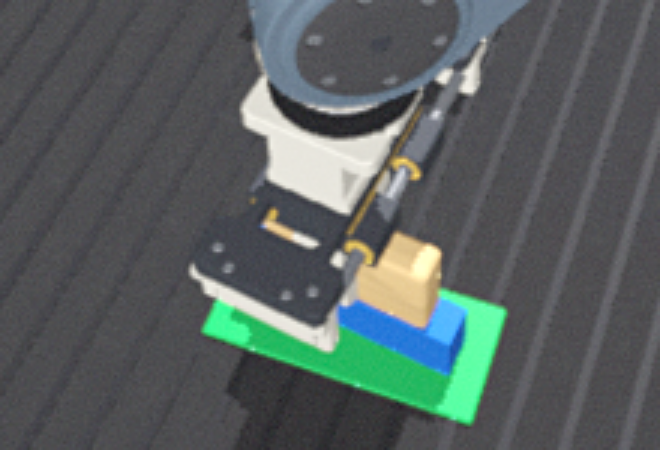

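```bash
python3 -m handwheel '[[0,0,-0.03,0,-1],[0,0,-0.1,0,-1],[0,0,-0.18,0,-1],[0,0,-0.26,0,-1],[0,0,-0.33,0,-1]]'
python3 -m handwheel '[[0,0,0,-0.023,-1],[0,0,0,-0.023,-1],[0,0,0,-0.023,-1]]'
python3 - <<'E'
from h import *
go(513.9,-133.9,260,-2.9); print(get_obs()["wrist_force"])
cv2.imwrite("pics/s3.png",cv2.resize(get_image("side")[230:460,200:440,::-1],None,fx=3,fy=2.6))
E
```

```text
time: 4.78
position: [461.5, 419.3, 264.8]
eef_rot: [-0.0, 0.999, -0.045, 0.0]
wrist_force: [-0.4, 0.6, -2.7]
width: 21.5
finger_force: 40.0
time: 5.03
position: [461.3, 419.1, 262.0]
eef_rot: [0.0, 1.0, -0.027, -0.0]
wrist_force: [0.1, -1.0, -3.2]
width: 21.7
finger_force: 40.0
fr [0.2061 1.3734 0.0054] turn -0.0022 dist [ 82.4 549.4   2.1] yawnow -3.1 tilt [-0.0006 -0.0004]
[ 0.14056894 -1.03327778 -3.21774939]
```

View pics/s3.png

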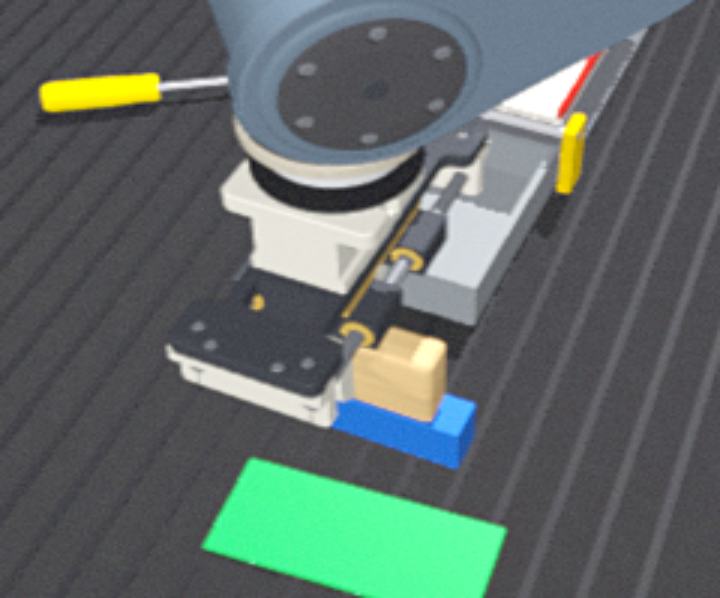

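```bash
python3 -m handwheel '[[0.01,0.07,0,0,-1],[0.02,0.16,0,0,-1],[0.04,0.25,0,0,-1],[0.05,0.34,0,0,-1],[0.065,0.43,0,0,-1]]' >/dev/null
python3 -m handwheel '[[0.014,0.09,0,0,-1],[0.028,0.18,0,0,-1],[0.042,0.27,0,0,-1],[0.056,0.36,0,0,-1],[0.07,0.45,0,0,-1]]' >/dev/null
python3 -m handwheel '[[0.014,0.09,0,0,-1],[0.028,0.18,0,0,-1],[0.042,0.27,0,0,-1],[0.056,0.36,0,0,-1],[0.066,0.44,0,0,-1]]' >/dev/null
python3 -m handwheel '[[0.003,0.03,0,0,-1],[0.005,0.05,0,0,-1],[0.005,0.053,0,0,-1],[0.005,0.053,0,0,-1]]'
python3 - <<'E'
from h import *
go(513.9,-133.9,208,-2.9); print(get_obs()["wrist_force"])
im=get_image("top");cv2.imwrite("pics/t4.png",im[:,:,::-1])
im=get_image("side");cv2.imwrite("pics/s4.png",cv2.resize(im[150:350,260:500,::-1],None,fx=3,fy=3))
E
```

```text
time: 6.67
position: [514.5, -132.8, 261.5]
eef_rot: [-0.0, 1.0, -0.027, -0.001]
wrist_force: [-0.4, 0.4, -3.5]
width: 21.8
finger_force: 40.0
fr [-0.0011  0.0029  0.1337] turn -0.0018 dist [-0.4  1.2 53.5] yawnow -3.07 tilt [-0.001   0.0006]
[-0.42326623  0.41726176 -3.4515828 ]
```

View pics/s4.png

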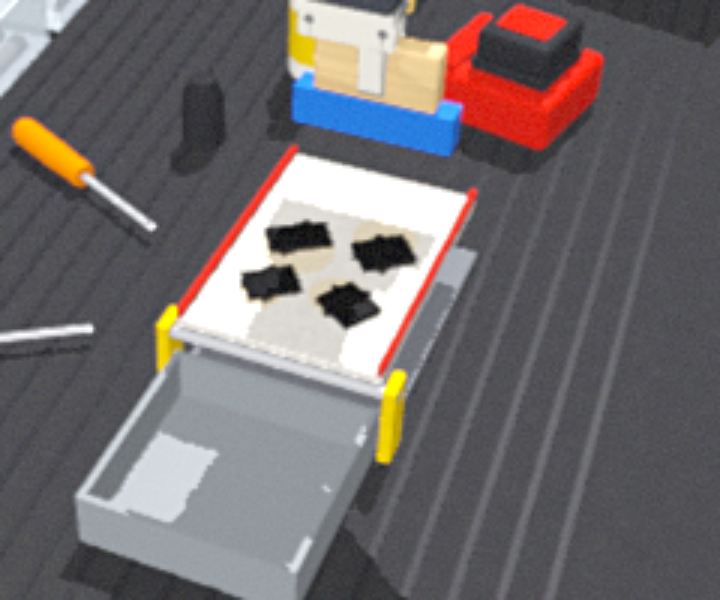

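```bash
python3 -m handwheel '[[0,0.003,0.04,0,-1],[0,0.003,0.08,0,-1],[0,0.003,0.11,0,-1],[0,0.003,0.125,0,-1],[0,0.003,0.13,0,-1]]'
python3 -m handwheel '[[0,0,0.006,0,-1],[0,0,0.012,0,-1],[0,0,0.015,0,-1]]'
python3 -m handwheel '[[0,0,0.006,0,-1],[0,0,0.01,0,-1],[0,0,0.01,0,-1]]'
python3 - <<'E'
from h import *
im=get_image("side");cv2.imwrite("pics/s5.png",cv2.resize(im[150:300,280:460,::-1],None,fx=4,fy=4))
E
```

```text
time: 7.18
position: [514.4, -133.6, 209.1]
eef_rot: [-0.0, 1.0, -0.026, -0.001]
wrist_force: [0.1, -1.0, -2.6]
width: 21.9
finger_force: 40.0
time: 7.43
position: [514.8, -134.5, 204.2]
eef_rot: [0.0, 1.0, -0.027, 0.0]
wrist_force: [0.5, -0.2, -3.6]
width: 21.9
finger_force: 40.0
time: 7.68
position: [514.7, -134.7, 199.9]
eef_rot: [0.0, 1.0, -0.027, 0.0]
wrist_force: [0.2, 0.7, -2.0]
width: 21.6
finger_force: 40.0
```

View pics/s5.png

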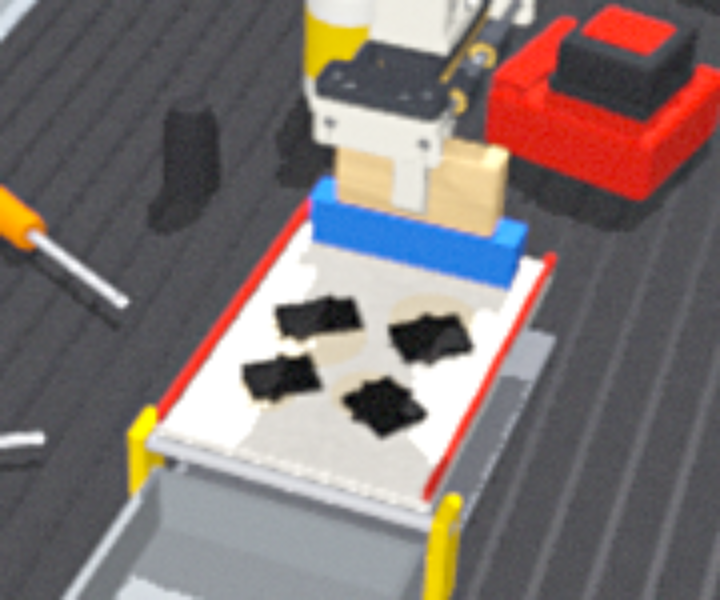

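```bash
python3 -m handwheel '[[0,0,0.006,0,-1],[0,0,0.012,0,-1],[0,0,0.016,0,-1],[0,0,0.016,0,-1]]'
python3 -m handwheel '[[0,0,0.002,0,-1],[0,0,0.004,0,-1],[0,0,0.004,0,-1],[0,0,0.004,0,-1]]'
```

```text
time: 8.07
position: [514.8, -134.6, 193.6]
eef_rot: [-0.0, 1.0, -0.027, 0.0]
wrist_force: [-0.0, 1.3, 3.8]
width: 21.8
finger_force: 40.0
time: 8.4
position: [514.8, -134.6, 192.1]
eef_rot: [-0.0, 1.0, -0.027, 0.0]
wrist_force: [0.7, 1.7, 4.8]
width: 21.6
finger_force: 40.0
```

```bash
python3 -m handwheel '[[0,-0.015,-0.0015,0,-1],[0,-0.035,-0.0033,0,-1],[0,-0.055,-0.005,0,-1],[0,-0.075,-0.0067,0,-1],[0,-0.075,-0.0067,0,-1]]'
```

```text
time: 8.82
position: [516.4, -103.2, 194.9]
eef_rot: [-0.0, 1.0, -0.026, 0.0]
wrist_force: [1.3, 3.0, 4.4]
width: 21.8
finger_force: 40.0
```

```bash
python3 -m handwheel '[[0,-0.015,-0.0012,0,-1],[0,-0.035,-0.0028,0,-1],[0,-0.055,-0.0042,0,-1],[0,-0.075,-0.0056,0,-1],[0,-0.075,-0.0056,0,-1]]'
```

```text
time: 9.23
position: [517.9, -73.1, 197.0]
eef_rot: [-0.0, 1.0, -0.026, 0.0]
wrist_force: [0.5, 2.9, 6.1]
width: 22.0
finger_force: 40.0
```

```bash
python3 -m handwheel '[[0,-0.015,-0.0015,0,-1],[0,-0.035,-0.003,0,-1],[0,-0.055,-0.0045,0,-1],[0,-0.07,-0.0055,0,-1],[0,-0.07,-0.0055,0,-1]]'
python3 - <<'E'
from h import *
im=get_image("side");cv2.imwrite("pics/s6.png",cv2.resize(im[150:300,280:460,::-1],None,fx=4,fy=4))
E
```

```text
time: 9.65
position: [519.3, -45.2, 199.1]
eef_rot: [-0.0, 1.0, -0.026, -0.0]
wrist_force: [0.3, 2.8, 3.9]
width: 22.1
finger_force: 40.0
```

View pics/s6.png

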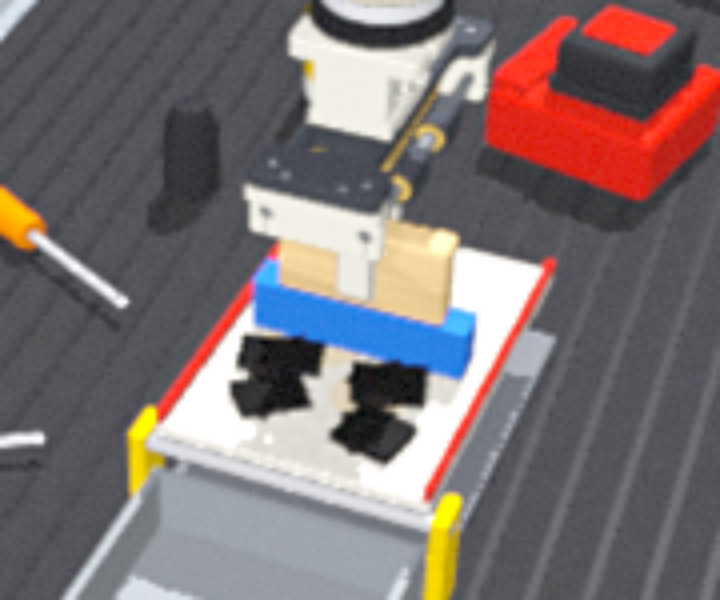

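```bash
python3 -m handwheel '[[0,-0.015,-0.0008,0,-1],[0,-0.035,-0.0017,0,-1],[0,-0.055,-0.0025,0,-1],[0,-0.07,-0.003,0,-1],[0,-0.07,-0.003,0,-1]]'
```

```text
time: 10.12
position: [520.8, -17.4, 200.4]
eef_rot: [-0.0, 1.0, -0.026, 0.0]
wrist_force: [0.7, 1.5, 5.0]
width: 21.8
finger_force: 40.0
```

```bash
python3 -m handwheel '[[0,-0.012,-0.0005,0,-1],[0,-0.025,-0.001,0,-1],[0,-0.037,-0.0014,0,-1],[0,-0.05,-0.0018,0,-1],[0,-0.05,-0.0018,0,-1]]'
```

```text
time: 10.53
position: [521.9, 2.3, 201.1]
eef_rot: [-0.0, 1.0, -0.026, 0.0]
wrist_force: [0.7, 0.9, 6.0]
width: 21.9
finger_force: 40.0
```

```bash
python3 -m handwheel '[[0,-0.012,-0.0003,0,-1],[0,-0.025,-0.0006,0,-1],[0,-0.037,-0.0009,0,-1],[0,-0.05,-0.0012,0,-1],[0,-0.05,-0.0012,0,-1]]'
```

```text
time: 10.95
position: [523.0, 22.2, 201.7]
eef_rot: [-0.0, 1.0, -0.026, 0.0]
wrist_force: [-0.4, 0.1, 6.7]
width: 21.9
finger_force: 40.0
```

```bash
python3 -m handwheel '[[0,-0.012,-0.0008,0,-1],[0,-0.025,-0.0012,0,-1],[0,-0.037,-0.0016,0,-1],[0,-0.05,-0.002,0,-1],[0,-0.05,-0.002,0,-1]]'
python3 - <<'E'
from h import *
im=get_image("side");cv2.imwrite("pics/s7.png",cv2.resize(im[180:330,280:460,::-1],None,fx=4,fy=4))
E
```

```text
time: 11.37
position: [523.9, 42.3, 202.2]
eef_rot: [-0.0, 1.0, -0.026, -0.0]
wrist_force: [0.0, -0.1, 3.5]
width: 21.5
finger_force: 40.0
```

View pics/s7.png

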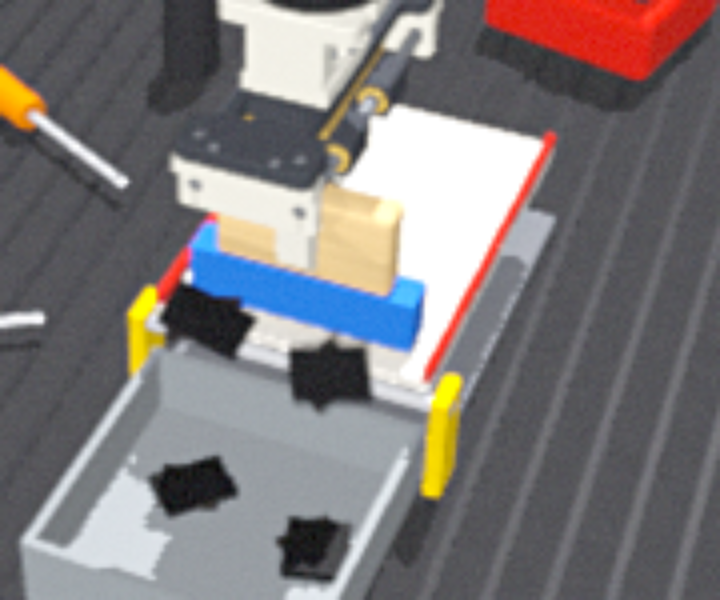

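```bash
python3 -m handwheel '[[0,-0.012,-0.0003,0,-1],[0,-0.025,-0.0006,0,-1],[0,-0.037,-0.0008,0,-1],[0,-0.05,-0.001,0,-1],[0,-0.05,-0.001,0,-1]]'
```

```text
time: 11.83
position: [524.9, 62.1, 202.4]
eef_rot: [-0.0, 1.0, -0.026, -0.0]
wrist_force: [0.5, 1.7, 0.7]
width: 21.7
finger_force: 40.0
```

```bash
python3 -m handwheel '[[0,-0.012,-0.0005,0,-1],[0,-0.025,-0.001,0,-1],[0,-0.037,-0.001,0,-1],[0,-0.05,-0.001,0,-1],[0,-0.05,-0.001,0,-1]]'
python3 - <<'E'
from h import *
im=get_image("side");cv2.imwrite("pics/s8.png",cv2.resize(im[180:360,280:460,::-1],None,fx=3,fy=3))
E
```

```text
time: 12.25
position: [526.0, 82.0, 202.9]
eef_rot: [-0.0, 1.0, -0.026, -0.0]
wrist_force: [-0.4, 0.8, -3.1]
width: 22.3
finger_force: 40.0
```

View pics/s8.png

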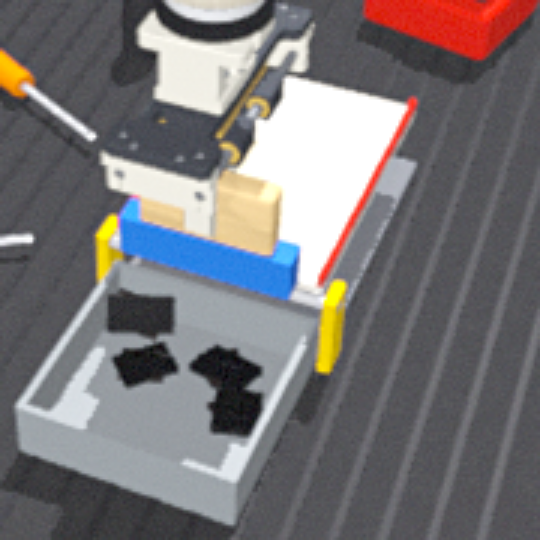

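```bash
python3 -m handwheel '[[0,0,-0.02,0,-1],[0,0,-0.06,0,-1],[0,0,-0.1,0,-1],[0,0,-0.14,0,-1],[0,0,-0.15,0,-1]]'
python3 - <<'E'
from h import *
go(460.5,423,260,1)
im=get_image("side")
for z in (12,):
    for c in blobs(mask(im,(0,0,0),(180,255,45)),60,(280,260,400,350)): print(cv2.boundingRect(c),cv2.contourArea(c),rect("side",c,z))
E
```

```text
time: 12.72
position: [526.9, 80.9, 265.8]
eef_rot: [-0.0, 1.0, -0.027, 0.002]
wrist_force: [-0.3, 0.7, -2.8]
width: 21.6
finger_force: 40.0
fr [-0.2116 -0.8451  0.0142] turn -0.0452 dist [ -84.6 -338.1    5.7] yawnow -3.07 tilt [0.0037 0.0002]
(344, 296, 23, 17) 177.0 [502.  115.6  35.8  44.9  65.3]
```

```bash
python3 -m handwheel '[[-0.02,-0.07,0,0,-1],[-0.04,-0.16,0,0,-1],[-0.06,-0.25,0,0,-1],[-0.08,-0.34,0,0,-1],[-0.106,-0.43,0,0,-1]]' >/dev/null
python3 -m handwheel '[[-0.022,-0.09,0,0,-1],[-0.044,-0.18,0,0,-1],[-0.066,-0.27,0,0,-1],[-0.09,-0.36,0,0,-1],[-0.106,-0.41,0,0,-1]]' >/dev/null
python3 -m handwheel '[[0,0,0,-0.045,-1],[0,0,0,-0.045,-1],[0,0,0,-0.045,-1]]'
python3 - <<'E'
from h import *
go(460.5,423,135,1)
im=get_image("top"); cv2.imwrite("pics/t9.png",im[:,:,::-1])
for c in blobs(mask(im,(0,0,0),(180,255,60)),30,(222,244,400,310)): print(cv2.boundingRect(c),cv2.contourArea(c),rect("top",c,12))
E
```

```text
time: 13.85
position: [459.2, 420.7, 262.2]
eef_rot: [0.0, 1.0, 0.008, -0.001]
wrist_force: [0.3, 0.1, -2.0]
width: 21.8
finger_force: 40.0
fr [ 0.0038 -0.006   0.3179] turn -0.001 dist [  1.5  -2.4 127.2] yawnow 0.91 tilt [-0.001 -0.001]
(250, 278, 32, 26) 398.5 [490.4 131.3  43.5  83.9  34.7]
(257, 254, 20, 19) 188.5 [558.1 129.   41.   31.   38.9]
(273, 245, 14, 22) 137.0 [574.9  97.6  50.3  19.5  19.1]
```

```bash
python3 -m handwheel '[[0.002,-0.003,0.07,0,-1],[0.004,-0.006,0.15,0,-1],[0.004,-0.006,0.23,0,-1],[0.004,-0.006,0.29,0,-1],[0.004,-0.006,0.31,0,-1]]'
python3 -m handwheel '[[0,0,0.005,0,-1],[0,0,0.01,0,-1],[0,0,0.015,0,-1],[0,0,0.015,0,-1]]'
```

```text
time: 14.32
position: [460.1, 421.6, 135.3]
eef_rot: [0.002, 1.0, 0.007, -0.002]
wrist_force: [-0.1, -0.4, -3.1]
width: 21.7
finger_force: 40.0
time: 14.65
position: [461.4, 423.8, 134.3]
eef_rot: [-0.001, 1.0, 0.008, 0.001]
wrist_force: [-0.4, 0.1, -3.4]
width: 21.8
finger_force: 40.0
```

```bash
python3 -m handwheel '[[0,0,0.004,0,-1],[0,0,0.007,0,-1],[0,0,0.007,0,-1]]'
python3 -m handwheel '[[0,0,0.001,0,-1],[0,0,0.002,0,-1],[0,0,0.002,0,-1]]'
```

```text
time: 14.9
position: [461.3, 423.9, 131.4]
eef_rot: [-0.001, 1.0, 0.009, 0.001]
wrist_force: [-0.7, 0.2, 3.8]
width: 21.5
finger_force: 40.0
time: 15.15
position: [461.3, 423.9, 131.4]
eef_rot: [-0.001, 1.0, 0.009, 0.001]
wrist_force: [-4.3, -3.1, 13.4]
width: 21.9
finger_force: 40.0
```

```bash
python3 -m handwheel '[[0,0,-0.003,0,-1],[0,0,-0.003,0,-0.5],[0,0,-0.003,0,-0.3],[0,0,-0.003,0,-0.1],[0,0,-0.003,0,0]]'
python3 -m handwheel '[[0,0,0,0,0],[0,0,0,0,0],[0,0,-0.02,0,0],[0,0,-0.05,0,0],[0,0,-0.1,0,0]]'
python3 -m handwheel '[[0,0,-0.08,0,0],[0,0,-0.17,0,0],[0,0,-0.25,0,0],[0,0,-0.3,0,0],[0,0,-0.3,0,0]]'
python3 -m handwheel '[[0,0.1,0,0,0],[0,0.2,0,0,0],[0,0.3,0,0,0],[0,0.4,0,0,0],[0,0.45,0,0,0]]'
python3 -m handwheel '[[-0.05,0.05,0,0,0],[-0.05,0.1,0,0,0],[-0.05,0.2,0,0,0],[-0.05,0.2,0,0,0]]'
python3 - <<'E'
from h import *
im=get_image("top"); R0=(100,240,200,370)
for nm,lo,hi,z in [("pad",(45,100,80),(80,255,255),4),("foot",(100,100,60),(125,255,255),34),("grip",(8,40,120),(28,160,255),85)]:
    for c in blobs(mask(im,lo,hi),20,R0): print(nm,rect("top",c,z))
for c in blobs(mask(im,(0,0,0),(180,255,60)),30,(222,244,400,310)): print(cv2.boundingRect(c),rect("top",c,12))
E
```

```text
time: 15.57
position: [460.9, 423.6, 130.6]
eef_rot: [-0.0, 1.0, 0.009, -0.0]
wrist_force: [-0.1, -0.3, -0.4]
width: 38.6
finger_force: 0.0
time: 15.98
position: [460.5, 423.2, 170.6]
eef_rot: [0.001, 1.0, 0.009, -0.001]
wrist_force: [0.7, -0.2, -1.3]
width: 46.6
finger_force: 0.0
time: 16.4
position: [461.9, 424.3, 297.1]
eef_rot: [-0.003, 1.0, 0.009, 0.004]
wrist_force: [0.9, 1.0, -0.3]
width: 46.3
finger_force: 0.0
time: 16.82
position: [463.4, 240.3, 290.7]
eef_rot: [0.0, 1.0, 0.008, -0.0]
wrist_force: [-0.0, 0.8, -0.4]
width: 46.7
finger_force: 0.0
time: 17.15
position: [445.0, 159.1, 290.8]
eef_rot: [0.001, 1.0, 0.008, -0.0]
wrist_force: [0.3, -0.2, 0.3]
width: 46.4
finger_force: 0.0
pad [460.4 424.1 161.8  71.5   1.4]
foot [460.7 420.2 127.9  30.6   1.3]
grip [4.615e+02 4.193e+02 9.840e+01 3.150e+01 2.000e-01]
(392, 295, 8, 15) [ 459.5 -175.1   16.5   33.    88.2]
(393, 283, 7, 10) [ 493.6 -177.3   14.2   21.3   88.2]
(250, 278, 32, 24) [490.7 129.7  44.9  80.9  34.7]
(393, 270, 7, 11) [ 523.1 -178.2   14.2   23.8   88.2]
(393, 257, 7, 11) [ 553.9 -179.2   14.3   23.9   88.2]
(257, 254, 20, 19) [557.5 129.6  41.2  32.   36.9]
(273, 245, 14, 22) [574.9  97.5  50.3  19.7  19.1]
(393, 244, 7, 12) [ 583.6 -180.1   14.3   26.2   88.2]
```

```bash
python3 -c "
from workcell import *
print(close_job())"
```

```text
the job is handed in; nothing more can be done
None
```

I handed the job in at about 17 s: all four chips are in the catch tray by the last top image, and the scraper is upright and released on its pad. My estimated plate force peaked near 10 N, and no verdict came back.

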